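Walk the heavy cookbook over to its row

ROBOT

A 6-joint arm with a two-finger parallel gripper is mounted at the origin on a cart in front of the work surface, level with it; the furniture and walls round the work are solid. World frame = base frame: x ahead of the robot, y to its left, z up, the work surface at z = 0. Lengths are in mm, angles in rad, forces in N, time in s.
With the tool pointing down it reaches from about 300 to 775 mm from the base axis. Payload 14.6 kg.
Tool frame: the origin (TCP) lies on the centre line of the jaws, within the pads' length; the fingertips stand 8 mm ahead of it and the grasp point (between the pads) lies 11 mm behind it; z points along the fingers, y is the line along which they close (so a half turn about z gives the same grasp; the last joint's range is limited). The gripper opens to 94 mm and grips with 3 to 60 N. Pads are 16 mm wide; open, the fingers measure 119 mm over their backs; the gripper's body (75 mm by 177 mm) begins 78 mm behind the grasp point.
Start: joints at [1.079, 0.3, 1.521, -0, 1.321, -0.067], TCP at [226.672, 501.107, 180.146] pointing down, gripper open.
Joint ranges: [-3.03, 3.03], [-0.79, 2.21], [0.23, 2.52], [-1.04, 4.18], [0, 3.07], [-2.55, 2.55]. Speed limits (rad/s): [2.22, 2.22, 2.57, 3.14, 3.14, 3.14].

INTERFACE

Orientations are given as [roll, pitch, yaw] about the fixed x, y, z axes, in that order (R = Rz(yaw) Ry(pitch) Rx(roll)).
In Python, from cell import manip gives the robot as it stands.
- The arm moves only by the tool jog_arm, never from a script. Its argument "rows" is one flat list of numbers, 7 for each row, row after row: the shift along the world's x, y, z in cm, then the turn, a rotation vector about the world's x, y, z in rad, then the closure, from 0 (fully open) to 1 (shut). In form: [dx, dy, dz, rx, ry, rz, fingers, dx, dy, dz, rx, ry, rz, fingers, ...]. A call has 1 to 20 rows; each row shifts and turns the commanded pose from where the row before left it; what a row does not reach is not made up. A row lasts 1/12 s, in which the tool goes at most 41.7 mm and 7.16 degrees, less where a joint would pass 70% of its speed; a pose out of reach is approached as far as the arm can. A call with a gripper value outside its range is refused whole. The fingers move at their own pace and stop on an object; "newtons" is the grip in N (left out, the last holds). Time passes only in rows, so rows that do not move let the fingers close. It gives the time, the measured TCP pose, the force, the opening and the grip force at its end, in the units of the state.
- manip.read_state(): the state, without advancing time (a new reading comes with each control period).
- manip.camera(name): name is "scene" or "top"; returns (picture, depth): 480x640x3 uint8, blue, green, red; 480x640 float32, mm along the optical axis (not along the pixel's ray), 0 where there is no reading.
- manip.camera_model(name): a dict with "K" (3x3 intrinsics, pixels), "k1" (the pictures are not rectified: a ray, as slopes to the right and down, at radius r is drawn at 1 + k1 r^2 times it, then the intrinsics apply), "R" (3x3) and "t" (3): a world point X has camera coordinates R X + t. Camera axes: x right, y down, z forward; pixel columns grow to the right and rows downward; lengths in mm; the calibration is good to about 2 mm. A picture is of the moment at which its call begins. camera_model takes no time and is no camera call.
- manip.sign_off(): hands the job in; it is judged then, once.
The state is a dict: "clock": time; "joints": joint angles; "qd": joint speeds; "effort": joint torques, N m; "eef_pos": TCP position; "eef_rot": TCP orientation; "wrist_force": force on the tool from outside, world axes, zero at the start; "moment": the same for the moment, N m; "finger_gap": finger opening in mm; "finger_force": force on a finger pad.
Only numpy, scipy, OpenCV 4.12 (cv2) and the standard library are available. Lean on these libraries where they do the work, as an engineer would, in place of code of your own. Each camera call takes 0.05 s, during which the arm holds its last target. There are 200 camera calls.

TASK

The tall heavy cookbook standing by itself has to stand with the row of shorter books again. Hold it by its top and walk it there in two swings, never lifting it off or dragging it along the worktop: tip it up on one bottom end, swing the raised end across to beside the row and set it down, then tip it up on that end and swing the other one across. Leave it standing upright close beside the row, parallel with it and no more than a finger's breadth or so (15 mm) away, and let go.

Things in the scene. Friction and masses are not known exactly. Their poses are not given: they have to be found in the camera images.
- cookbook: tall closed cookbook in grey cloth, a rigid upright box: 160 mm deep (x, spine at -x, page edges at +x), 44 mm thick (y), 230 mm high (z up), 0.5 to 0.95 kg. Origin: centre of its underside. It stands on the worktop (z = 0) on one side of the row, left or right, its middle plane 110 to 145 mm from the row's origin, parallel within 10 degrees. Grip it from above, across its thickness at the top
- cookbook_front (a point): middle of the bottom edge of the cookbook at its spine end (80 mm along -x from its origin, at the underside)
- cookbook_rear (a point): middle of the bottom edge of the cookbook at its page end (80 mm along +x from its origin, at the underside). Round about: a 275 mm high microwave to the left, 60 mm or more from the cookbook, a wall and a 180 mm pepper mill behind, low jars in front, and beyond the counter on the right a tall fridge; come in from above
- book_row: two shorter upright books, 165 and 150 mm high, standing together; immovable. Origin: on the worktop under the row's middle; x along its depth (-70 to +70 mm, spines at -x), y across the books. Its flat faces are at y = -35 and +35 mm. The cookbook belongs beside the face nearer to it: its middle plane would be 57 mm from the row's origin with no gap, 69 mm with a 12 mm gap

How it is judged:
By the outcome, as a careful person would: the job done as asked, in the order asked, and still so for the second after the job is handed in, with the robot touching nothing.
It also fails if it takes over 45 s, if anything falls off the work surface, if the arm or the gripper's body presses on something with over 40 N, if the wrist force passes 120 N, or if a joint passes its speed limit or range.

## Working session

There is one attempt and no reset: what is moved stays moved. The work goes in short steps, Python scripts to look and compute and a tool call to move; the robot and the scene stay as the last step left them, time stands still between calls to the robot, and variables do not carry over. Pictures are saved under pics/ and viewed, at most 10 in all, crops included, and the job is handed in when it is done.

Besides the shell and the picture viewer there is one more tool, called after ">>>" in YAML: its name, and indented under it one key for each argument. jog_arm: Moves the arm, as the interface text tells. Its arguments: {"type":"object","properties":{"rows":{"type":"array"},"newtons":{"type":"number"}},"required":["rows"]}

```bash
mkdir -p pics; cat > h.py <<'E'
import numpy as np, cv2
from cell import manip
def snap(n,f=None):
    p,d=manip.camera(n)
    if f: cv2.imwrite('pics/'+f,p)
    return p,d
def pts(n,uv,d):
    """uv Nx2, depth d (N) -> world points"""
    m=manip.camera_model(n);K=np.array(m['K']);R=np.array(m['R']);t=np.array(m['t'])
    s=und(m,uv); c=np.c_[s,np.ones(len(s))]*np.asarray(d)[:,None]
    return (c-t)@R
def und(m,uv):
    K=np.array(m['K']);uv=np.atleast_2d(np.asarray(uv,float))
    return cv2.undistortPoints(uv[:,None],K,np.array([m['k1'],0,0,0.]))[:,0]
def onz(n,uv,z):
    m=manip.camera_model(n);R=np.array(m['R']);t=np.array(m['t'])
    s=und(m,uv); w=np.c_[s,np.ones(len(s))]@R; o=-R.T@t
    return o+w*((z-o[2])/w[:,2])[:,None]
def cloud(n,d):
    v,u=np.mgrid[0:480,0:640]
    P=pts(n,np.c_[u.ravel(),v.ravel()],d.ravel()).reshape(480,640,3); P[d==0]=np.nan
    return P
E
python3 - <<'E'
from h import *
for n in('scene','top'):
    p,d=snap(n,n+'1.png'); np.save(n+'1.npy',d)
    m=manip.camera_model(n);print(n,(-np.array(m['R']).T@m['t']).round(),np.array(m['R'])[2].round(2))
    P=cloud(n,d)
    z=P[...,2]
    print(np.nanpercentile(z,[1,50,99]))
s=manip.read_state();print({k:np.round(v,3).tolist() for k,v in s.items()})
E
```

```text
scene [ 466. -832.  429.] [ 0.02  0.88 -0.48]
[-664.64646877   78.42279305  404.77704941]
top [  -9. -176.  700.] [ 0.6   0.12 -0.79]
[-956.95623161  271.76592753  611.18398481]
{'clock': 0.1, 'joints': [1.079, 0.3, 1.521, 0.0, 1.321, -0.067], 'qd': [-0.0, -0.0, -0.001, -0.002, -0.001, 0.0], 'effort': [0.002, -53.265, -35.327, 0.071, 0.024, -0.0], 'eef_pos': [226.547, 500.913, 179.675], 'eef_rot': [-3.141, -0.0, 2.717], 'wrist_force': [1.032, -0.926, -0.028], 'moment': [0.009, -0.033, -0.007], 'finger_force': 0.0, 'finger_gap': 94.176}
```

View pics/scene1.png

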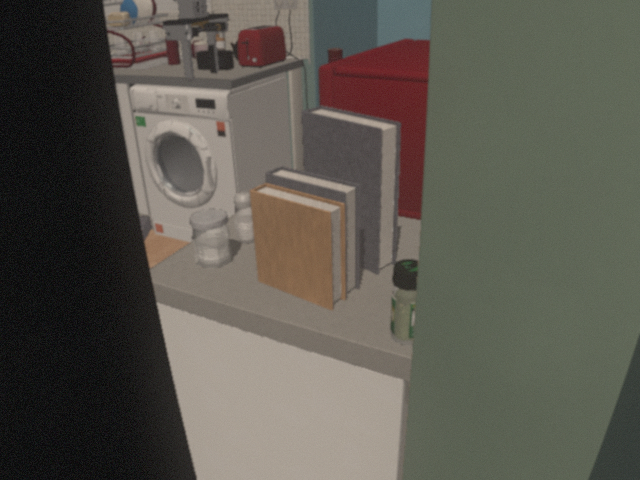

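View pics/top1.png

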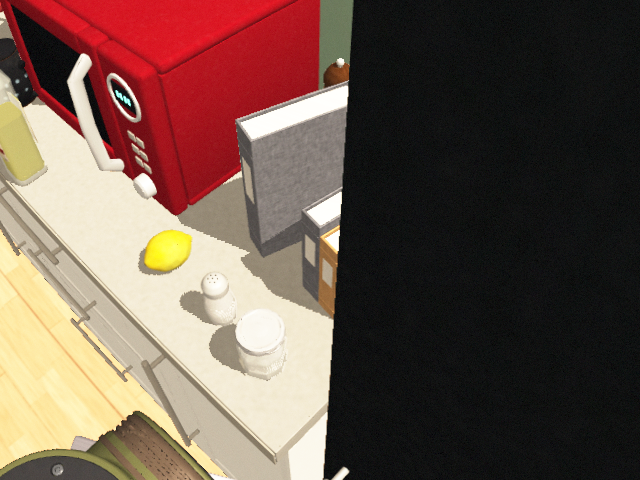

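The scene view shows the cookbook's top near (350,115), left of the row, whose tops are near (310,180) and (297,198). The top view shows the cookbook's top edge from (240,130) to (348,90), partly hidden by the black fridge. The microwave is to its left.

```bash
python3 - <<'E'
from h import *
for n in('scene','top'):
    P=cloud(n,np.load(n+'1.npy')); z=P[...,2]
    reg=(P[...,0]>250)&(P[...,0]<900)&(abs(P[...,1])<500)
    for lo,hi,nm in((222,240,'cook'),(158,172,'r165'),(143,157,'r150')):
        m=(reg&(z>lo)&(z<hi)).astype(np.uint8)
        m=cv2.morphologyEx(m,cv2.MORPH_OPEN,np.ones((3,3)))
        k,l,st,c=cv2.connectedComponentsWithStats(m)
        for i in range(1,k):
            if st[i,4]<60: continue
            Q=P[l==i]; (cx,cy),(w,h),a=cv2.minAreaRect(Q[:,:2].astype(np.float32))
            print(n,nm,st[i],np.round([cx,cy,w,h,a],1),np.median(Q[:,2]).round(1))
# corners of tops from pictures (scene): cook at z=230
p=cv2.imread('pics/scene1.png')
# planes of near faces by depth: cookbook face & row face
P=cloud('scene',np.load('scene1.npy'))
def pl(u0,u1,v0,v1):
    Q=P[v0:v1,u0:u1].reshape(-1,3);Q=Q[~np.isnan(Q[:,0])];c=np.median(Q,0)
    w=np.linalg.svd(Q-Q.mean(0),full_matrices=False)[2][2];w*=np.sign(w[1]);return c.round(1),w.round(3),np.degrees(np.arctan2(-w[0],w[1])).round(2), np.std((Q-Q.mean(0))@w).round(2)
print('cook -y face',pl(320,360,125,160)); print('row -y face',pl(265,320,205,275))
print('cook spine(top)');T=cloud('top',np.load('top1.npy'));P=T
print(pl(275,335,140,180), 'row+y?',)
m=np.array([[240,130]]);
E
```

```text
scene cook [ 319   86  108   20 1107] [579.6  99.7   9.9 201.5  59.9] 231.1
scene cook [ 301  106  100   28 1271] [530.  -39.6  47.  162.6  42.1] 225.9
scene cook [ 422  175  218   55 3851] [ 670.2 -375.1    7.7  208.6   59.5] 231.1
scene r165 [400 132  25  11 199] [646.2  59.7   8.6  43.9  61.5] 165.1
scene r165 [303 148  97  30 841] [526.8 -45.1  46.2 164.3  47.7] 165.0
scene r165 [ 266  166   94   32 1334] [ 470.3 -119.7   39.2  141.5   50.8] 161.0
scene r165 [ 420  237  220   57 2706] [ 677.6 -379.7    6.6  221.4   60. ] 165.1
scene r150 [401 141  24  10 180] [647.3  58.9   8.6  42.8  58.5] 150.2
scene r150 [303 157  96  31 799] [519.2 -55.6  44.6 167.2  57.3] 150.0
scene r150 [ 250  179  110   37 1892] [ 459.1 -134.1   71.   141.6   51.8] 147.3
scene r150 [ 419  249  221   59 2663] [ 679.4 -380.1    6.   225.5   60. ] 150.0
top cook [  68    3  285  108 3017] [610.1  95.8 125.  402.7  36.9] 231.3
top cook [ 235   81  113   66 3404] [527.8 -38.   48.4 156.3  42.3] 226.6
top r165 [ 20  36  34  26 150] [668.2 445.8 122.1   4.2  60.9] 165.0
top r165 [ 116   41  234  107 2080] [624.8
[... 647 characters left out ...]
152.2
top r150 [  0 100  21  19 176] [536.2 417.1   9.4  41.6  71.3] 149.8
top r150 [100 108  17  14  92] [553.9 258.6  39.7   4.5  64.5] 149.5
top r150 [ 81 120  14  12 109] [524.5 273.6   8.7  21.7  45.1] 149.5
top r150 [243 150 101  42 715] [502.7 -37.6  36.8 134.1  26.8] 150.0
top r150 [301 217  38  40 577] [417.  -96.1  68.   30.8  52.5] 148.9
cook -y face (array([515.8, -54.8, 195.4]), array([0.739, 0.673, 0.001]), np.float64(-47.67), np.float64(0.97))
row -y face (array([ 442.1, -162.5,   92.8]), array([ 0.629,  0.777, -0.004]), np.float64(-39.0), np.float64(1.45))
cook spine(top)
(array([509.1, -46.5, 166.4]), array([0.735, 0.679, 0.003]), np.float64(-47.27), np.float64(0.82)) row+y?
```

```bash
python3 - <<'E'
import cv2
p=cv2.imread('pics/scene1.png')[90:320,230:430];cv2.imwrite('pics/c.png',cv2.resize(p,None,fx=2.6,fy=2.6,interpolation=cv2.INTER_CUBIC))
p=cv2.imread('pics/top1.png')[60:330,220:370];cv2.imwrite('pics/d.png',cv2.resize(p,None,fx=2.2,fy=2.2,interpolation=cv2.INTER_CUBIC))
E
```

```text
(no output)
```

View pics/c.png

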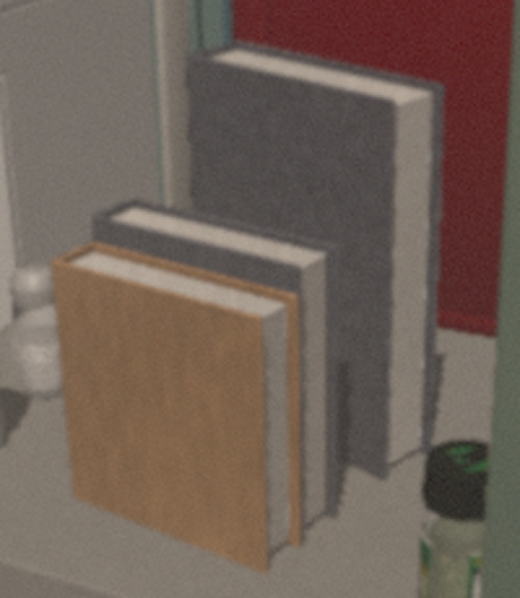

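```bash
cat >> h.py <<'E'
def face(P,m):
    """vertical plane fit to points -> yaw(normal rotated to book-x), offset along n"""
    Q=P[m]; 
    for _ in range(4):
        c=Q[:,:2].mean(0); w=np.linalg.svd(Q[:,:2]-c,full_matrices=False)[2][1]; w*=np.sign(w.sum()); r=(Q[:,:2]-c)@w; Q=Q[abs(r)<max(2*r.std(),.5)]
    return w,c@w,len(Q)
def near(P,c0,n0,lo,hi,zl,zh,half):
    n0=np.array(n0)/np.hypot(*n0);x0=np.array([n0[1],-n0[0]])
    d=P[...,:2]-np.array(c0)
    a=d@x0;b=d@n0
    return (b>lo)&(b<hi)&(abs(a)<half)&(P[...,2]>zl)&(P[...,2]<zh)
E
python3 - <<'E'
from h import *
C={n:cloud(n,np.load(n+'1.npy')) for n in('scene','top')}
cc=(529,-39);nc=(.737,.676);rc=(459.6,-133);nr=(.629,.777)
w,o,k=face(C['scene'],near(C['scene'],rc,nr,-42,-28,20,140,62)); print('row -y scene',w,o,k)
for n in C:
    P=C[n]
    m=near(P,cc,nc,-30,-15,175 if n=='scene' else 100,222,74); w2,o2,k2=face(P,m);print('cook -y',n,w2,o2,k2,np.degrees(np.arctan2(-w2[0],w2[1])))
    x2=np.array([w2[1],-w2[0]])
    Q=P[near(P,cc,nc,-30,30,180,245,95)]; 
    print('  n pct',np.percentile(Q[:,:2]@w2,[1,2,98,99]),'x pct',np.percentile(Q[:,:2]@x2,[.5,1,2,98,99,99.5]),'z',np.percentile(Q[:,2],[90,99]))
    Q=P[near(P,rc,nr,-45,50,120,175,90)&~near(P,cc,nc,-40,60,0,260,110)];xr=np.array([w[1],-w[0]])
    if len(Q):print('  row n pct',np.percentile(Q[:,:2]@w,[.5,1,2,98,99,99.5]),'x',np.percentile(Q[:,:2]@xr,[.5,1,2,98,99,99.5]))
E
```

```text
row -y scene [0.63060449 0.77610436] 152.5073927598428 4587
cook -y scene [0.7380274  0.67477075] 343.723923868724 2013 -47.56364995993302
  n pct [341.66924227 341.94245998 386.13877426 386.58171003] x pct [307.585231   308.27847821 309.77150286 466.03746481 466.79616746
 467.21742564] z [227.34927057 230.36265076]
  row n pct [150.72528124 150.97150458 151.21737975 220.79324672 221.2559427
 221.56889362] x [372.1890681  372.96254566 373.81396959 509.91568449 510.43163553
 510.85985299]
cook -y top [0.73748985 0.67535821] 343.77319734636717 5120 -47.518026201651544
  n pct [341.72819468 342.04293038 385.73325803 386.17960964] x pct [306.50770837 306.64020296 306.82834846 447.70731575 453.35318806
 457.17616396] z [229.34188676 231.89055214]
  row n pct [154.39871296 155.45110319 158.22573078 221.52171015 221.91967644
 222.21448524] x [369.26406729 369.40384538 369.5965705  422.7568317  426.10908469
 428.44838462]
```

>>> jog_arm:
  rows: [0,0,4,0,0,0,0,0,0,4,0,0,0,0,0,0,4,0,0,0,0,0,0,4,0,0,0,0,1.5,-2.7,0,0,0,-0.02,0,1.5,-2.7,0,0,0,-0.02,0,1.5,-2.7,0,0,0,-0.02,0,1.5,-2.7,0,0,0,-0.02,0,1.5,-2.7,0,0,0,-0.02,0,1.5,-2.7,0,0,0,-0.02,0,1.5,-2.7,0,0,0,-0.02,0,1.5,-2.7,0,0,0,-0.02,0,1.5,-2.7,0,0,0,-0.02,0,1.5,-2.7,0,0,0,-0.02,0,1.5,-2.7,0,0,0,-0.02,0,1.5,-2.7,0,0,0,-0.02,0,1.5,-2.7,0,0,0,-0.02,0,1.5,-2.7,0,0,0,-0.02,0,1.5,-2.7,0,0,0,-0.02,0,1.5,-2.7,0,0,0,-0.02,0]
  newtons: 60

```text
clock: 1.77
eef_pos: [467.1, 67.6, 340.0]
eef_rot: [-3.141, -0.0, 2.396]
wrist_force: [0.9, 1.0, -0.5]
finger_gap: 93.8
finger_force: 0.0
```

>>> jog_arm:
  rows: [1.5,-2.7,0,0,0,-0.02,0,1.5,-2.7,0,0,0,-0.02,0,1.5,-2.7,0,0,0,-0.02,0,1.5,-2.7,0,0,0,-0.02,0,0,0,0,0,0,0,0,0,0,0,0,0,0,0,0,0,0,0,0,0,0]

```text
clock: 2.35
eef_pos: [526.5, -38.6, 339.9]
eef_rot: [-3.141, -0.001, 2.317]
wrist_force: [0.3, 0.0, 0.8]
finger_gap: 94.1
finger_force: 0.0
```

>>> jog_arm:
  rows: [0.45,0,0,0,0,-0.005,0,0,0,-2,0,0,0,0,0,0,-2,0,0,0,0,0,0,-2,0,0,0,0,0,0,-2,0,0,0,0,0,0,-2,0,0,0,0,0,0,-2,0,0,0,0,0,0,-1,0,0,0,0,0,0,-0.9,0,0,0,0,0,0,0,0,0,0,0]

```text
clock: 3.18
eef_pos: [530.8, -38.4, 200.1]
eef_rot: [-3.141, -0.001, 2.312]
wrist_force: [-0.0, -0.2, 0.0]
finger_gap: 93.8
finger_force: 0.0
```

```bash
python3 - <<'E'
from h import *
p,d=snap('top','t2.png');s,e=snap('scene')
cv2.imwrite('pics/t2c.png',np.hstack([p[0:330,150:450],s[0:330,200:500]]))
print(manip.read_state()['joints'])
E
```

```text
[-1.41394804e-01  2.44544635e-01  1.53989768e+00 -1.14779674e-05
  1.35617180e+00 -8.82735237e-01]
```

View pics/t2c.png

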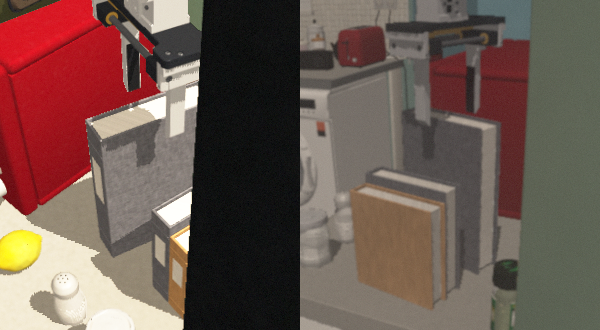

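Both fingers straddle the cookbook near its middle: in the crop they are at about (422,110) and (473,85), either side of the top. Now I'll close them.

>>> jog_arm:
  rows: [0,0,0,0,0,0,1,0,0,0,0,0,0,1,0,0,0,0,0,0,1,0,0,0,0,0,0,1,0,0,0,0,0,0,1,0,0,0,0,0,0,1,0,0,0,0,0,0,1,0,0,0,0,0,0,1,0,0,0,0,0,0,1,0,0,0,0,0,0,1]
  newtons: 60

```text
clock: 4.12
eef_pos: [531.1, -38.9, 201.1]
eef_rot: [-3.141, -0.0, 2.312]
wrist_force: [0.9, -0.4, 0.7]
finger_gap: 42.5
finger_force: 60.0
```

```bash
python3 - <<'E'
from h import *
s=manip.read_state();print({k:np.round(v,2).tolist() for k,v in s.items()})
P=cloud('top',snap('top')[1]);w,o,k=face(P,near(P,(529,-39),(.737,.676),-40,-10,80,180,74));print(w,o,k,np.degrees(np.arctan2(-w[0],w[1])))
Q=P[near(P,(531,-39),(.737,.676),-30,30,100,180,95)];x=np.array([w[1],-w[0]]);print(np.percentile(Q[:,:2]@x,[.5,1,2]))
E
```

```text
{'clock': 4.12, 'joints': [-0.14, 0.25, 1.54, -0.0, 1.36, -0.88], 'qd': [0.0, -0.0, 0.0, 0.0, -0.0, -0.0], 'effort': [0.21, -50.14, -35.67, 0.13, -0.04, -0.01], 'eef_pos': [531.13, -38.92, 201.15], 'eef_rot': [-3.14, -0.0, 2.31], 'wrist_force': [0.91, -0.36, 0.66], 'moment': [-0.08, 0.11, -0.03], 'finger_force': 60.0, 'finger_gap': 42.5}
[0.73692176 0.67597805] 343.6040308629058 3847 -47.46985263234912
[307.11265546 307.23474508 307.34894958]
```

>>> jog_arm:
  rows: [0.24,-0.26,0.13,0.013,0.0118,0,1,0.24,-0.26,0.12,0.013,0.0118,0,1,0.24,-0.26,0.12,0.013,0.0118,0,1,0,0,0,0,0,0,1,0,0,0,0,0,0,1]

```text
clock: 4.58
eef_pos: [538.7, -47.0, 205.0]
eef_rot: [3.141, -0.053, 2.311]
wrist_force: [-3.0, 3.0, 3.7]
finger_gap: 42.2
finger_force: 60.0
```

```bash
cat >> h.py <<'E'
def bottom(P=None):
    """cookbook from top camera depth: near (-y) face 3D plane + spine corner"""
    P=cloud('top',snap('top')[1]) if P is None else P
    return P
E
python3 - <<'E'
from h import *
s=manip.read_state();print({k:np.round(s[k],3).tolist() for k in('clock','eef_pos','eef_rot','wrist_force','moment','finger_force')})
snap('top','t3.png');snap('scene','s3.png')
cv2.imwrite('pics/t3c.png',np.hstack([cv2.resize(cv2.imread('pics/t3.png')[60:270,210:360],None,fx=2,fy=2),cv2.resize(cv2.imread('pics/s3.png')[90:300,290:430],None,fx=2,fy=2)]))
E
```

```text
{'clock': 4.583, 'eef_pos': [538.705, -47.033, 205.031], 'eef_rot': [3.141, -0.053, 2.311], 'wrist_force': [-3.011, 2.965, 3.654], 'moment': [0.401, 0.555, 0.009], 'finger_force': 60.001}
```

View pics/t3c.png

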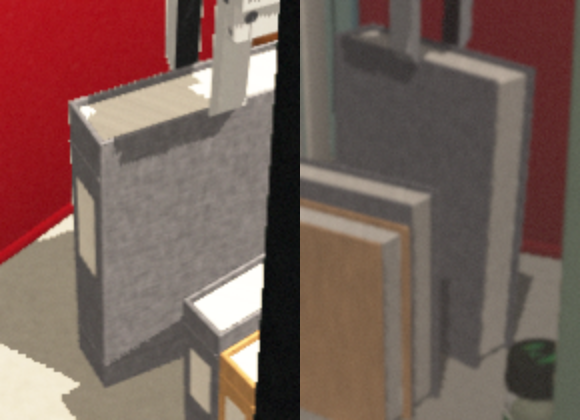

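>>> jog_arm:
  rows: [0.22,-0.24,0.12,0.013,0.0118,0,1,0.22,-0.24,0.11,0.013,0.0118,0,1,0.22,-0.24,0.11,0.013,0.0118,0,1,0,0,0,0,0,0,1,0,0,0,0,0,0,1]

```text
clock: 5.1
eef_pos: [545.2, -54.3, 208.1]
eef_rot: [3.141, -0.105, 2.311]
wrist_force: [-2.3, 1.9, -0.1]
finger_gap: 42.6
finger_force: 60.0
```

```bash
cat >> h.py <<'E'
def tops(c,n,half=75):
    """tilt of the cookbook's top edge along its x, from top and scene depth: fit z=a+s*x"""
    out=[]
    n=np.array(n)/np.hypot(*n);x=np.array([n[1],-n[0]])
    for cam in('top','scene'):
        p,d=snap(cam);P=cloud(cam,d);m=near(P,c,n,-17,17,212,262,half)
        Q=P[m];a=(Q[:,:2]-np.array(c))@x;k=np.ones(len(Q),bool)
        for _ in range(8):
            f=np.polyfit(a[k],Q[k,2],1);r=Q[:,2]-np.polyval(f,a);k=(abs(r)<max(1.5,1.5*r[k].std()))
        out.append((cam,np.round(np.degrees(np.arctan(f[0])),2),round(f[1],1),int(k.sum())))
    return out
E
python3 - <<'E'
from h import *
s=manip.read_state();print({k:np.round(s[k],3).tolist() for k in('clock','eef_pos','eef_rot','wrist_force','moment','finger_force')})
print(tops((550,-60),(.738,.675)))
E
```

```text
{'clock': 5.1, 'eef_pos': [545.223, -54.266, 208.137], 'eef_rot': [3.141, -0.105, 2.311], 'wrist_force': [-2.285, 1.894, -0.101], 'moment': [0.242, 0.355, 0.033], 'finger_force': 59.999}
[('top', np.float64(-5.97), np.float64(232.6), 1018), ('scene', np.float64(-5.44), np.float64(231.5), 433)]
```

>>> jog_arm:
  rows: [-0.15,-0.14,0,0,0,0.034,1,-0.14,-0.14,0,0,0,0.034,1,-0.14,-0.15,0,0,0,0.034,1,-0.13,-0.15,0,0,0,0.034,1,-0.13,-0.16,0,0,0,0.034,1,-0.12,-0.16,0,0,0,0.034,1,0,0,0,0,0,0,1]

```text
clock: 5.78
eef_pos: [536.5, -63.0, 207.6]
eef_rot: [-3.141, -0.106, 2.517]
wrist_force: [0.5, 0.1, -7.0]
finger_gap: 42.4
finger_force: 60.0
```

```bash
python3 - <<'E'
from h import *
s=manip.read_state();print({k:np.round(s[k],3).tolist() for k in('clock','eef_pos','eef_rot','wrist_force','moment','finger_force')})
p,d=snap('scene','s4.png')
a=cv2.imread('pics/s3.png')[200:310,340:430];b=p[200:310,340:430]
cv2.imwrite('pics/s4c.png',cv2.resize(np.hstack([a,b]),None,fx=4,fy=4,interpolation=cv2.INTER_CUBIC))
E
```

```text
{'clock': 5.783, 'eef_pos': [536.518, -62.975, 207.631], 'eef_rot': [-3.141, -0.106, 2.517], 'wrist_force': [0.477, 0.1, -7.004], 'moment': [-0.08, -0.104, 0.005], 'finger_force': 59.995}
```

View pics/s4c.png

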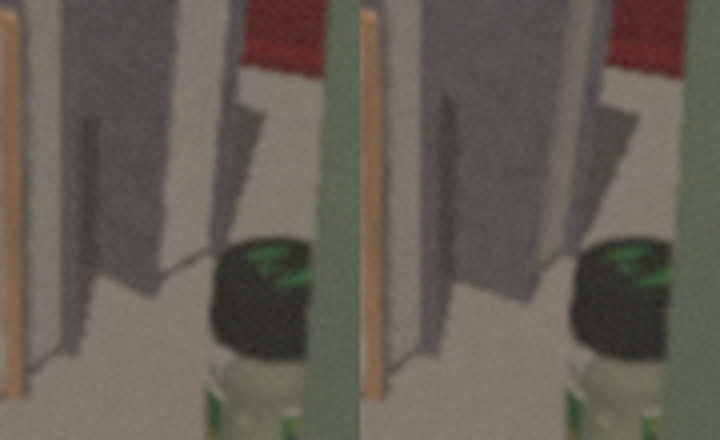

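The scene crop shows the pivot's near bottom corner at (155,295) before and (170,300) now, which the turn itself explains. Fz shows that it carries little load there, so I'll press down a little before going on.

>>> jog_arm:
  rows: [0,0,-0.05,0,0,0,1,0,0,-0.05,0,0,0,1,0,0,0,0,0,0,1]

```text
clock: 6.08
eef_pos: [536.9, -62.8, 207.5]
eef_rot: [3.141, -0.105, 2.515]
wrist_force: [-2.1, 1.0, -0.8]
finger_gap: 42.4
finger_force: 60.0
```

```bash
python3 - <<'E'
from h import *
s=manip.read_state();print({k:np.round(s[k],3).tolist() for k in('clock','eef_pos','eef_rot','wrist_force','moment','finger_force')})
b=np.array([np.cos(np.radians(-35.8)),np.sin(np.radians(-35.8))])
print(tops((536,-62),(-b[1],b[0])))
E
```

```text
{'clock': 6.083, 'eef_pos': [536.945, -62.839, 207.534], 'eef_rot': [3.141, -0.105, 2.515], 'wrist_force': [-2.131, 0.95, -0.808], 'moment': [-0.001, 0.364, -0.052], 'finger_force': 60.0}
[('top', np.float64(-5.14), np.float64(232.8), 1188), ('scene', np.float64(-5.04), np.float64(232.0), 402)]
```

>>> jog_arm:
  rows: [-0.12,-0.16,-0.03,0,0,0.034,1,-0.11,-0.17,-0.02,0,0,0.034,1,-0.1,-0.17,-0.02,0,0,0.034,1,0,0,0,0,0,0,1]

```text
clock: 6.52
eef_pos: [533.6, -68.0, 207.2]
eef_rot: [3.141, -0.104, 2.619]
wrist_force: [-2.9, 1.7, 4.1]
finger_gap: 42.4
finger_force: 60.0
```

>>> jog_arm:
  rows: [-0.1,-0.17,-0.02,0,0,0.034,1,-0.09,-0.18,-0.02,0,0,0.034,1,-0.09,-0.18,-0.02,0,0,0.034,1,0,0,0,0,0,0,1,0,0,0,0,0,0,1]

```text
clock: 6.93
eef_pos: [531.0, -73.2, 206.9]
eef_rot: [3.141, -0.104, 2.719]
wrist_force: [-4.7, 0.8, 7.8]
finger_gap: 42.3
finger_force: 60.0
```

```bash
cat >> h.py <<'E'
def sitrep(c,yaw):
    s=manip.read_state();print({k:np.round(s[k],3).tolist() for k in('clock','eef_pos','eef_rot','wrist_force','moment')})
    n=(-np.sin(np.radians(yaw)),np.cos(np.radians(yaw)))
    print(tops(c,n))
    P=cloud('top',snap('top')[1]);w,o,k=face(P,near(P,c,n,-40,-10,120,215,70));x=np.array([w[1],-w[0]])
    Q=P[near(P,c,n,-30,30,60,225,100)]
    # spine edge x as function of height
    a=Q[:,:2]@x
    E=[(h,np.percentile(a[abs(Q[:,2]-h)<8],2).round(1)) for h in(80,120,160,200) if (abs(Q[:,2]-h)<8).sum()>20]
    print('yaw',np.degrees(np.arctan2(-w[0],w[1])).round(2),'mid n',round(o+22,1),'spine x',E,'row-frame: w',w.round(4))
E
python3 - <<'E'
from h import *
sitrep((531,-73),-24.1)
E
```

```text
{'clock': 6.933, 'eef_pos': [531.014, -73.236, 206.901], 'eef_rot': [3.141, -0.104, 2.719], 'wrist_force': [-4.655, 0.829, 7.79], 'moment': [0.067, 0.833, 0.011]}
[('top', np.float64(-4.61), np.float64(232.0), 1362), ('scene', np.float64(-4.79), np.float64(231.4), 376)]
yaw -24.52 mid n 154.2 spine x [(80, np.float64(420.8)), (120, np.float64(424.4)), (160, np.float64(427.9)), (200, np.float64(431.5))] row-frame: w [0.415  0.9098]
```

>>> jog_arm:
  rows: [-0.28,0.13,-0.07,-0.006,-0.0135,0,1,-0.28,0.13,-0.08,-0.006,-0.0135,0,1,-0.28,0.13,-0.09,-0.006,-0.0135,0,1,-0.28,0.12,-0.1,-0.006,-0.0135,0,1,0,0,0,0,0,0,1]

```text
clock: 7.5
eef_pos: [519.0, -67.8, 202.6]
eef_rot: [3.141, -0.045, 2.72]
wrist_force: [-2.4, 0.0, 1.3]
finger_gap: 42.4
finger_force: 60.0
```

```bash
python3 - <<'E'
from h import *
sitrep((520,-68),-24.4)
E
```

```text
{'clock': 7.5, 'eef_pos': [518.982, -67.789, 202.605], 'eef_rot': [3.141, -0.045, 2.72], 'wrist_force': [-2.416, 0.044, 1.273], 'moment': [-0.071, 0.433, -0.006]}
[('top', np.float64(-1.25), np.float64(227.5), 1409), ('scene', np.float64(-1.18), np.float64(227.0), 332)]
yaw -24.4 mid n 153.2 spine x [(80, np.float64(417.4)), (120, np.float64(418.2)), (160, np.float64(419.1)), (200, np.float64(420.2))] row-frame: w [0.4132 0.9107]
```

>>> jog_arm:
  rows: [-0.22,0.1,-0.09,-0.005,-0.0115,0,1,-0.22,0.1,-0.1,-0.005,-0.0115,0,1,0,0,-0.02,0,0,0,1,0,0,0,0,0,0,1]

```text
clock: 7.98
eef_pos: [515.6, -66.4, 201.1]
eef_rot: [3.141, -0.019, 2.72]
wrist_force: [-2.8, -1.0, 6.7]
finger_gap: 42.4
finger_force: 60.0
```

```bash
python3 - <<'E'
from h import *
sitrep((515,-66),-24.4)
E
```

```text
{'clock': 7.983, 'eef_pos': [515.627, -66.358, 201.118], 'eef_rot': [3.141, -0.019, 2.72], 'wrist_force': [-2.756, -0.996, 6.683], 'moment': [-0.138, 0.599, -0.032]}
[('top', np.float64(-0.22), np.float64(226.1), 1455), ('scene', np.float64(-0.03), np.float64(225.5), 313)]
yaw -24.3 mid n 152.3 spine x [(80, np.float64(416.1)), (120, np.float64(415.9)), (160, np.float64(416.1)), (200, np.float64(416.3))] row-frame: w [0.4116 0.9114]
```

>>> jog_arm:
  rows: [-0.31,0.14,0.14,-0.0072,-0.016,0,1,-0.31,0.14,0.13,-0.0072,-0.016,0,1,-0.31,0.14,0.13,-0.0072,-0.016,0,1,0,0,0,0,0,0,1]

```text
clock: 8.47
eef_pos: [505.6, -61.7, 205.0]
eef_rot: [3.141, 0.034, 2.72]
wrist_force: [2.1, -2.0, 2.0]
finger_gap: 42.6
finger_force: 60.0
```

```bash
python3 - <<'E'
from h import *
sitrep((506,-62),-24.3)
E
```

```text
{'clock': 8.467, 'eef_pos': [505.579, -61.66, 204.962], 'eef_rot': [3.141, 0.034, 2.72], 'wrist_force': [2.087, -2.029, 1.963], 'moment': [-0.408, -0.483, 0.064]}
[('top', np.float64(2.85), np.float64(229.9), 1563), ('scene', np.float64(2.96), np.float64(229.4), 258)]
yaw -24.29 mid n 152.3 spine x [(80, np.float64(411.9)), (120, np.float64(409.7)), (160, np.float64(407.9)), (200, np.float64(406.1))] row-frame: w [0.4114 0.9115]
```

>>> jog_arm:
  rows: [-0.31,0.14,0.12,-0.0072,-0.016,0,1,-0.31,0.14,0.11,-0.0072,-0.016,0,1,-0.31,0.14,0.11,-0.0072,-0.016,0,1,0,0,0,0,0,0,1]

```text
clock: 8.95
eef_pos: [496.0, -57.3, 208.1]
eef_rot: [3.141, 0.085, 2.72]
wrist_force: [1.9, -1.8, 2.8]
finger_gap: 42.4
finger_force: 60.0
```

```bash
python3 - <<'E'
from h import *
sitrep((497,-58),-24.3)
E
```

```text
{'clock': 8.95, 'eef_pos': [495.987, -57.334, 208.102], 'eef_rot': [3.141, 0.085, 2.72], 'wrist_force': [1.883, -1.826, 2.798], 'moment': [-0.402, -0.513, 0.066]}
[('top', np.float64(5.86), np.float64(233.4), 1658), ('scene', np.float64(5.87), np.float64(232.8), 180)]
yaw -24.29 mid n 152.3 spine x [(80, np.float64(407.5)), (120, np.float64(403.5)), (160, np.float64(399.8)), (200, np.float64(395.8))] row-frame: w [0.4114 0.9115]
```

>>> jog_arm:
  rows: [-0.08,-0.17,0,0,0,-0.0323,1,-0.09,-0.17,-0.01,0,0,-0.0323,1,-0.09,-0.17,-0.01,0,0,-0.0323,1,-0.1,-0.16,-0.01,0,0,-0.0323,1,0,0,0,0,0,0,1]

```text
clock: 9.52
eef_pos: [493.1, -64.7, 207.5]
eef_rot: [3.141, 0.084, 2.589]
wrist_force: [2.2, -2.4, 4.2]
finger_gap: 42.2
finger_force: 60.0
```

```bash
python3 - <<'E'
from h import *
sitrep((492,-64),-31.7)
E
```

```text
{'clock': 9.517, 'eef_pos': [493.116, -64.655, 207.517], 'eef_rot': [3.141, 0.084, 2.589], 'wrist_force': [2.158, -2.416, 4.156], 'moment': [-0.45, -0.662, 0.061]}
[('top', np.float64(5.13), np.float64(232.5), 1497), ('scene', np.float64(5.31), np.float64(232.0), 211)]
yaw -31.68 mid n 204.8 spine x [(80, np.float64(384.0)), (120, np.float64(380.2)), (160, np.float64(376.8)), (200, np.float64(373.4))] row-frame: w [0.5252 0.851 ]
```

>>> jog_arm:
  rows: [-0.12,-0.15,0,0,0,-0.0323,1,-0.13,-0.15,0,0,0,-0.0323,1,-0.14,-0.13,0,0,0,-0.0323,1,-0.13,-0.13,-0.01,0,0,-0.0323,1,0,0,0,0,0,0,1]

```text
clock: 10.08
eef_pos: [487.8, -70.1, 207.5]
eef_rot: [3.141, 0.084, 2.461]
wrist_force: [2.8, -2.6, 4.9]
finger_gap: 42.2
finger_force: 60.0
```

```bash
python3 - <<'E'
from h import *
sitrep((487,-71),-39.1)
E
```

```text
{'clock': 10.083, 'eef_pos': [487.781, -70.096, 207.496], 'eef_rot': [3.141, 0.084, 2.461], 'wrist_force': [2.791, -2.635, 4.852], 'moment': [-0.557, -0.577, 0.022]}
[('top', np.float64(5.14), np.float64(232.6), 1325), ('scene', np.float64(5.23), np.float64(232.0), 207)]
yaw -39.06 mid n 253.6 spine x [(80, np.float64(353.4)), (120, np.float64(349.6)), (160, np.float64(346.4)), (200, np.float64(342.9))] row-frame: w [0.6301 0.7765]
```

>>> jog_arm:
  rows: [0.24,-0.2,-0.08,0.0096,0.0118,0,1,0.24,-0.2,-0.09,0.0096,0.0118,0,1,0.24,-0.19,-0.1,0.0096,0.0118,0,1,0.24,-0.19,-0.11,0.0096,0.0118,0,1,0,0,0,0,0,0,1]

```text
clock: 10.65
eef_pos: [498.1, -78.5, 203.3]
eef_rot: [3.141, 0.022, 2.461]
wrist_force: [3.2, -2.0, 4.0]
finger_gap: 42.4
finger_force: 60.0
```

```bash
python3 - <<'E'
from h import *
sitrep((497,-78),-39.1)
E
```

```text
{'clock': 10.65, 'eef_pos': [498.088, -78.51, 203.258], 'eef_rot': [3.141, 0.022, 2.461], 'wrist_force': [3.175, -2.005, 3.998], 'moment': [-0.551, -0.656, -0.017]}
[('top', np.float64(1.23), np.float64(228.2), 1313), ('scene', np.float64(1.59), np.float64(227.6), 328)]
yaw -39.16 mid n 254.3 spine x [(80, np.float64(358.1)), (120, np.float64(356.5)), (160, np.float64(355.8)), (200, np.float64(354.8))] row-frame: w [0.6315 0.7754]
```

Remaining tilt is about 1.4° (0.024 rad).

>>> jog_arm:
  rows: [0.19,-0.15,-0.09,0.0075,0.0095,0,1,0.19,-0.15,-0.1,0.0075,0.0095,0,1,0,0,0,0,0,0,1,0,0,0,0,0,0,1]

```text
clock: 11.13
eef_pos: [501.6, -81.1, 201.7]
eef_rot: [3.141, -0.002, 2.461]
wrist_force: [3.9, -3.1, 5.6]
finger_gap: 42.4
finger_force: 60.0
```

```bash
python3 - <<'E'
from h import *
sitrep((501,-81),-39.1)
E
```

```text
{'clock': 11.133, 'eef_pos': [501.561, -81.136, 201.684], 'eef_rot': [3.141, -0.002, 2.461], 'wrist_force': [3.877, -3.064, 5.569], 'moment': [-0.603, -0.653, -0.022]}
[('top', np.float64(0.03), np.float64(226.6), 1313), ('scene', np.float64(0.31), np.float64(225.9), 352)]
yaw -39.1 mid n 254.0 spine x [(80, np.float64(360.0)), (120, np.float64(359.7)), (160, np.float64(359.6)), (200, np.float64(359.5))] row-frame: w [0.6307 0.776 ]
```

>>> jog_arm:
  rows: [0.08,-0.07,-0.05,0.004,0.005,0,1,0,0,0,0,0,0,1,0,0,0,0,0,0,1]

```text
clock: 11.53
eef_pos: [502.3, -81.7, 201.3]
eef_rot: [3.141, -0.008, 2.461]
wrist_force: [4.6, -3.8, 5.5]
finger_gap: 42.3
finger_force: 60.0
```

```bash
python3 - <<'E'
from h import *
sitrep((502,-81),-39.1)
E
```

```text
{'clock': 11.533, 'eef_pos': [502.268, -81.677, 201.32], 'eef_rot': [3.141, -0.008, 2.461], 'wrist_force': [4.565, -3.809, 5.459], 'moment': [-0.618, -0.662, -0.023]}
[('top', np.float64(-0.21), np.float64(226.2), 1310), ('scene', np.float64(0.03), np.float64(225.5), 385)]
yaw -39.1 mid n 253.9 spine x [(80, np.float64(360.4)), (120, np.float64(360.3)), (160, np.float64(360.4)), (200, np.float64(360.6))] row-frame: w [0.6306 0.7761]
```

>>> jog_arm:
  rows: [-0.05,0.04,0,0,0,0,1,0,0,0,0,0,0,1,0,0,0,0,0,0,0.4,0,0,0,0,0,0,0.2,0,0,0,0,0,0,0,0,0,0,0,0,0,0,0,0,0,0,0,0,0,0,0,0,0,0,0,0,0,0,0,0,0,0,0]

```text
clock: 12.43
eef_pos: [501.4, -81.0, 201.1]
eef_rot: [3.141, -0.008, 2.461]
wrist_force: [-0.7, -0.2, -1.3]
finger_gap: 86.0
finger_force: 0.0
```

>>> jog_arm:
  rows: [0,0,0.5,0,0,0,0,0,0,1,0,0,0,0,0,0,2,0,0,0,0,0,0,3,0,0,0,0,0,0,3,0,0,0,0,0,0,3,0,0,0,0,0,0,0,0,0,0,0,0,0,0,0,0,0,0]

```text
clock: 13.1
eef_pos: [501.8, -81.2, 328.2]
eef_rot: [3.139, -0.004, 2.461]
wrist_force: [1.0, 0.3, -0.5]
finger_gap: 94.6
finger_force: 0.0
```

```bash
python3 - <<'E'
from h import *
sitrep((502,-81),-39.1)
s=snap('scene')[0];t=snap('top')[0]
cv2.imwrite('pics/f.png',cv2.resize(np.hstack([t[60:330,200:400],s[60:330,230:430]]),None,fx=2,fy=2))
P=cloud('scene',snap('scene')[1]);w,o,k=face(P,near(P,(460,-132),(.6306,.7761),-42,-28,20,140,62));print('row',w,o)
Q=P[near(P,(502,-81),(.6306,.7761),-30,30,175,240,95)];print(np.percentile(Q[:,:2]@w,[1,2,98,99]))
E
```

```text
{'clock': 13.1, 'eef_pos': [501.81, -81.165, 328.21], 'eef_rot': [3.139, -0.004, 2.461], 'wrist_force': [1.006, 0.308, -0.531], 'moment': [-0.071, 0.02, 0.028]}
[('top', np.float64(-0.44), np.float64(226.1), 1458), ('scene', np.float64(-0.14), np.float64(225.3), 471)]
yaw -39.12 mid n 254.1 spine x [(80, np.float64(360.6)), (120, np.float64(360.6)), (160, np.float64(360.8)), (200, np.float64(361.1))] row-frame: w [0.6309 0.7758]
row [0.63061474 0.77609603] 152.54584599228184
[229.2880171  229.555115   274.00977997 274.61945336]
```

View pics/f.png

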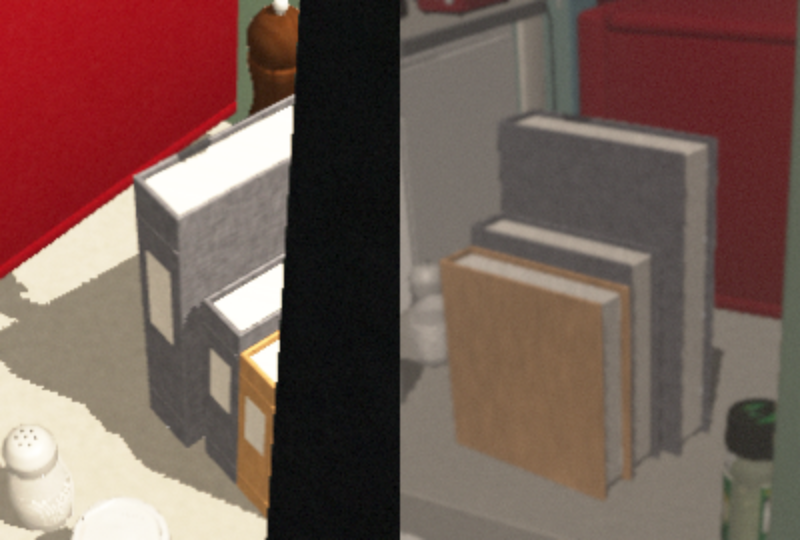

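The cookbook stands upright and parallel with the row, with a gap of about 9 mm; its near bottom corner in the crop is at about (665,450), next to the row's at (640,460). The gripper is clear of it.

```bash
python3 -c "
from cell import manip
print(manip.sign_off())"
```

```text
the job is handed in; nothing more can be done
None
```

The cookbook was walked over in two swings and handed in at about 13 s. It stands upright beside the row, parallel to within about 0.1° with a gap of about 9 mm, and the gripper has let go. Midway through the first swing the pivot end carried almost no weight and may briefly have been just off the worktop; I pressed it back down, and its position did not measurably shift.

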